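# Clip the red cylinder key onto its anchor loop

### The job

Clip the red-handled cylinder key onto the steel anchor loop so that it cannot get lost: keeping it flat, push the mouth of its snap hook onto the loop's near upright leg (the one at the robot's end of the yellow plate) until the brass gate is pressed open, lets the leg through and springs shut again. Leave the key lying flat on the worktop with the leg caught inside the closed hook, and do not disturb the blue-handled key.

Things in the scene. Friction and masses are not known exactly. Their poses are not given: they have to be found in the camera images.
- red_key_grip (a point): Red-handled key, about 0.23 kg, standing flat on its handle: a red block 46 (x) x 22 (y) x 38 mm high; this point is on its middle, 26 mm above its underside. z up, x along the key to the hook's mouth. Flat steel hook, 8 to 16 mm above the underside, up to x=+107 mm: horns lead from 40 mm to a throat 24 mm wide round y=0, barred by the gate at x=+90 mm. Tail to x=-56 mm. It balances here.
- red_key_gate (a joint): Brass gate across the red hook's throat, rad: 0 shut, grows as pressed inwards (only way), stop 1.45. Hinged at the throat's -y side. Opening it takes a push of about 3 to 6 N. It snaps shut behind a leg pushed in along y=0 once the leg's centre is at x=+58 mm or less from the grip point; the bow stops it at x=+42 mm. Aim for x=+50 mm.
- loop_leg (a point): Near leg of the fixed loop, an inverted U of 7 mm steel rod on a yellow plate 110 x 38 x 4 mm. Point on the leg's axis, 24 mm above the worktop. z up, x towards the other leg, 80 mm on. Top bar: underside 45 mm, top 53 mm above the worktop: the hook enters level below it, moving along x. The plate begins 15 mm before the leg.
- blue_key_grip (a point): The same grip point on the blue-handled key, of the same shape as the red one; leave it alone.
There are look-alikes about, which are no part of the job. What is shaped like the part that bears loop_leg but turquoise is not meant.

How it is judged:
By the outcome, as a careful person would: the job done as asked, in the order asked, and still so for the second after the job is handed in, with the robot touching nothing.
It also fails if it takes over 48 s, if anything falls off the work surface, if the arm or the gripper's body presses on something with over 40 N, if the wrist force passes 120 N, or if a joint passes its speed limit or range.

### The arm

A 6-joint arm with a two-finger parallel gripper is mounted at the origin on a cart in front of the work surface, level with it; the furniture and walls round the work are solid. World frame = base frame: x ahead of the robot, y to its left, z up, the work surface at z = 0. Lengths are in m, angles in rad, forces in N, time in s.
With the tool pointing down it reaches from about 0.35 to 0.775 m from the base axis. Payload 7.3 kg.
Tool frame: the origin (TCP) lies midway between the tips of the shut fingers; the grasp point (between the pads) lies grasp_offset behind it (grasp_offset is the distance from the TCP to the grasp point, in m); z points along the fingers, y is the line along which they close (so a half turn about z gives the same grasp; the last joint's range is limited). The gripper opens to 92 mm and grips with 3 to 60 N. Pads are 19 mm wide; open, the fingers measure 130 mm over their backs; the gripper's body (75 mm by 190 mm) begins 47 mm behind the grasp point.
Start: joints at [1.001, 0.342, 1.524, -0, 1.275, -0.146], TCP at [0.216, 0.479, 0.227] pointing down, gripper open.
Joint ranges: [-2.53, 2.53], [-0.77, 2.02], [0.04, 2.7], [-1, 4.14], [0.28, 2.66], [-3.11, 3.11]. Speed limits (rad/s): [2.57, 2.57, 3.14, 3.14, 3.14, 3.14].

### API

Orientations are given as [roll, pitch, yaw] about the fixed x, y, z axes, in that order (R = Rz(yaw) Ry(pitch) Rx(roll)).
In Python, from cell import * gives the robot as it stands.
- The arm moves only by the tool step_arm, never from a script. Its argument "plan" is a list of rows, each a list of 5 numbers: the closure, from -1 (fully open) to 1 (shut), then the shift along the tool's x, y, z in m, then the turn about the tool's z in rad. In form: [[hand, x, y, z, twist], ...]. A call has 1 to 20 rows; each row is the pose to reach, as a shift and turn from the pose commanded when the call began, along the tool's axes at that moment; what a row does not reach only later rows make up. A row lasts 1/8 s, in which the tool goes at most 62.5 mm and 10.7 degrees, less where a joint would pass 70% of its speed; a pose out of reach is approached as far as the arm can. A call with a gripper value outside its range is refused whole. The fingers move at their own pace and stop on an object; "grip_force" is the grip in N (left out, the last holds). Time passes only in rows, so rows that repeat a pose let the fingers close. It gives the time, the measured TCP pose, the force, the opening and the grip force at its end, in the units of the state.
- observe(): the state, without advancing time (a new reading comes with each control period).
- read_camera(name): name is "scene" or "top" or "wrist"; returns a dict with "img" (420x560x3 uint8, red, green, blue), "range_z" (420x560 float32, m along the optical axis (not along the pixel's ray), 0 where there is no reading), "fx", "fy", "cx", "cy" (pixels), "k1" (the pictures are not rectified: a ray, as slopes to the right and down, at radius r is drawn at 1 + k1 r^2 times it, then the intrinsics apply), "R" (3x3) and "t" (3): a world point X has camera coordinates R X + t; the wrist camera has in their place "T_tool_cam" (4x4, takes a point from camera to tool coordinates, whose origin is the TCP and whose axes are the flange's). Camera axes: x right, y down, z forward; pixel columns grow to the right and rows downward; lengths in m; the calibration is good to about 2 mm. A picture is of the moment at which its call begins: read the wrist's pose just before it.
- hand_in(): hands the job in; it is judged then, once.
The state is a dict: "time": time; "qpos": joint angles; "qvel": joint speeds; "joint_efforts": joint torques, N m; "tool_pos": TCP position; "tool_rot": TCP orientation; "contact_force": force on the tool from outside, world axes, zero at the start; "torque": the same for the moment, N m; "opening": finger opening in m; "grip_force": force on a finger pad.
Only numpy, scipy, OpenCV 4.12 (cv2) and the standard library are available. Lean on these libraries where they do the work, as an engineer would, in place of code of your own. Each camera call takes 0.05 s, during which the arm holds its last target. There are 200 camera calls.

## Working session

There is one attempt and no reset: what is moved stays moved. The work goes in short steps, Python scripts to look and compute and a tool call to move; the robot and the scene stay as the last step left them, time stands still between calls to the robot, and variables do not carry over. Pictures are saved under pics/ and viewed, at most 10 in all, crops included, and the job is handed in when it is done.

Besides the shell and the picture viewer there is one more tool, called after "Emit:" as name([rows], argument=value, ...), one row to a line, values as JSON. step_arm: Moves the arm, as the interface text tells. Its arguments: {"type":"object","properties":{"plan":{"type":"array","items":{"type":"array","items":{"type":"number"}}},"grip_force":{"type":"number"}},"required":["plan"]}

```bash
mkdir -p pics; cat > h.py <<'E'
from cell import *
import numpy as np, cv2
from scipy.spatial.transform import Rotation as Ro
def snap(n):
    s=observe(); c=read_camera(n)
    if n=="wrist":
        T=np.eye(4); T[:3,:3]=Ro.from_euler('xyz',s["tool_rot"]).as_matrix(); T[:3,3]=s["tool_pos"]
        M=T@np.array(c["T_tool_cam"]); c["Rc"]=M[:3,:3]; c["o"]=M[:3,3]
    else:
        R=np.array(c["R"]); c["Rc"]=R.T; c["o"]=-R.T@np.array(c["t"])
    return c
def ray(c,u,v):
    K=np.array([[c["fx"],0,c["cx"]],[0,c["fy"],c["cy"]],[0,0,1]])
    p=cv2.undistortPoints(np.array([[[u,v]]],float),K,np.array([c["k1"],0,0,0,0.]))[0,0]
    return np.array([p[0],p[1],1.])
def atz(c,u,v,z):
    d=c["Rc"]@ray(c,u,v); return c["o"]+d*(z-c["o"][2])/d[2]
def rng(c,u,v):
    return c["o"]+c["Rc"]@ray(c,u,v)*c["range_z"][int(round(v)),int(round(u))]
def save(c,f,crop=None,k=1):
    im=c["img"][:,:,::-1]
    if crop: x0,y0,x1,y1=crop; im=im[y0:y1,x0:x1]
    cv2.imwrite(f,cv2.resize(im,None,fx=k,fy=k,interpolation=cv2.INTER_CUBIC))
E
python3 - <<'E'
from h import *
import pickle
for n in("top","scene"):
    c=snap(n); save(c,f"pics/{n}0.png",None,1.4); pickle.dump(c,open(n+".pkl","wb"))
s=observe(); print(s["time"],s["tool_pos"],s["tool_rot"],s["opening"])
E
```

```text
0.1 [0.21567906 0.47826448 0.22612185] [-3.14026871e+00 -2.04008357e-04  2.71783270e+00] 0.09172643534343183
```

View pics/top0.png

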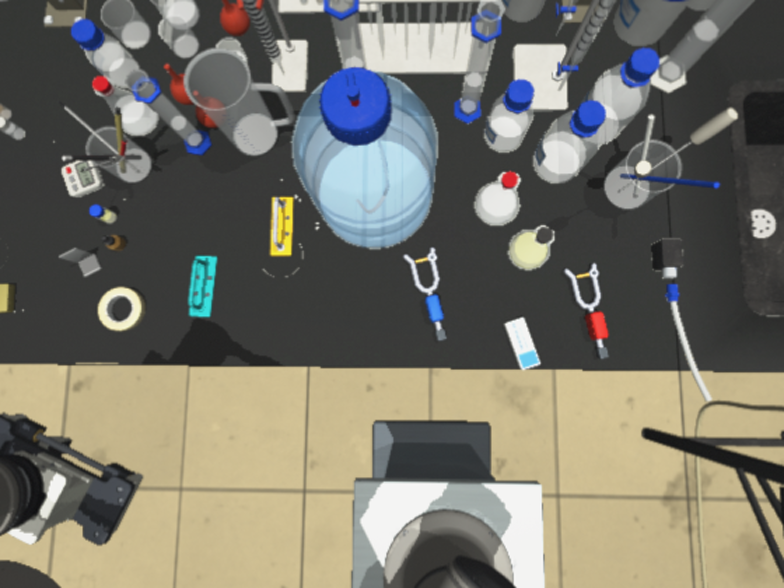

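View pics/scene0.png

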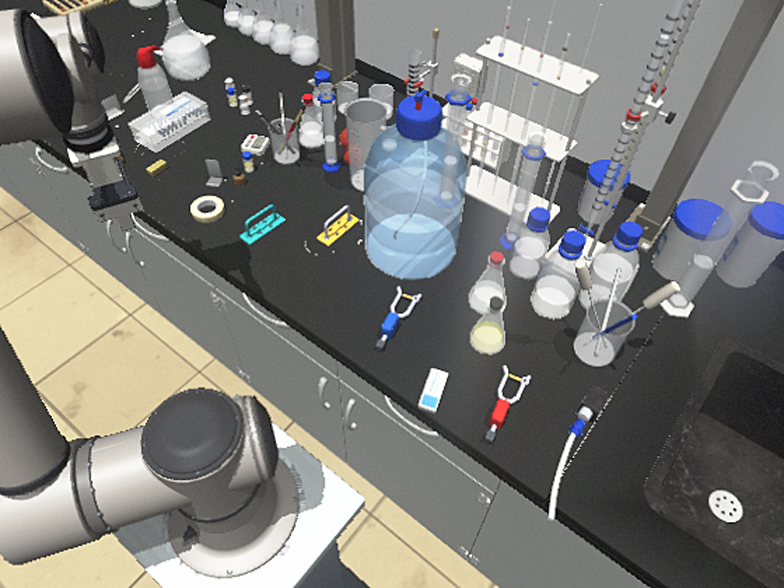

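The top view shows the red handle at (597,327), the blue handle at (434,308), the yellow plate at (282,226) and the turquoise look-alike at (202,286), all in 1.4x pixels. Other red things are flask and bottle caps at (510,180) and (235,15). I choose the red handle with a hook and the yellow plate.

```bash
python3 - <<'E'
from h import *
import pickle
c=pickle.load(open("top.pkl","rb"))
a=c["img"][140:260,360:470]; b=c["img"][130:195,180:225]
A=cv2.resize(a,(440,480),interpolation=cv2.INTER_CUBIC); B=cv2.resize(b,(332,480),interpolation=cv2.INTER_CUBIC)
cv2.imwrite("pics/crop.png",np.hstack([A,B])[:,:,::-1])
hsv=cv2.cvtColor(c["img"],cv2.COLOR_RGB2HSV)
def blob(lo,hi,box,z):
    x0,y0,x1,y1=box
    m=cv2.inRange(hsv,lo,hi); k=np.zeros_like(m); k[y0:y1,x0:x1]=m[y0:y1,x0:x1]
    v,u=np.nonzero(k); r=cv2.minAreaRect(np.c_[u,v].astype(np.float32)); bx=cv2.boxPoints(r)
    print(len(u),r[0],"c",atz(c,*r[0],z).round(4)); print(np.array([atz(c,*p,z)[:2] for p in bx]).round(4).tolist())
blob((0,150,80),(8,255,255),(410,210,440,250),.038)
blob((20,150,100),(35,255,255),(188,135,215,190),.004)
blob((105,150,80),(125,255,255),(295,200,325,235),.038)
# bottle extents and obstacles heights near leg
for u,v in [(213,120),(215,100),(230,150),(250,170),(268,174),(205,165),(144,205),(150,90)]: print(u,v,rng(c,u,v).round(3))
# obstacle map: range points above 5cm near path
v,u=np.nonzero(c["range_z"]>0)
P=np.array([0,0,0]) 
K=np.array([[c["fx"],0,c["cx"]],[0,c["fy"],c["cy"]],[0,0,1]])
p=cv2.undistortPoints(np.c_[u,v].astype(float)[:,None],K,np.array([c["k1"],0,0,0,0.]))[:,0]
X=c["o"]+(np.c_[p,np.ones(len(p))]*c["range_z"][v,u][:,None])@c["Rc"].T
np.save("pts.npy",X)
for x0 in np.arange(.3,.8,.04):
    row=[]
    for y0 in np.arange(.44,-.44,-.04):
        s=X[(X[:,0]>x0)&(X[:,0]<x0+.04)&(X[:,1]<=y0)&(X[:,1]>y0-.04)]
        row.append(int(100*s[:,2].max()) if len(s) else -9)
    print(round(x0,2),row)
print(observe()["time"])
E
```

```text
244 (426.2077331542969, 232.2615509033203) c [ 0.4154 -0.2509  0.038 ]
[[0.4338, -0.2309], [0.4422, -0.2606], [0.3971, -0.2707], [0.3888, -0.2412]]
451 (200.82733154296875, 161.02584838867188) c [0.595  0.2991 0.004 ]
[[0.5405, 0.3185], [0.6516, 0.3198], [0.6503, 0.2793], [0.5394, 0.2787]]
184 (309.79412841796875, 219.67649841308594) c [0.4433 0.0228 0.038 ]
[[0.4621, 0.0397], [0.4681, 0.0166], [0.4247, 0.0059], [0.4187, 0.0289]]
213 120 [0.616 0.219 0.249]
215 100 [0.639 0.207 0.293]
230 150 [0.579 0.197 0.168]
250 170 [0.559 0.166 0.063]
268 174 [0.551 0.123 0.055]
205 165 [0.584 0.287 0.006]
144 205 [0.481 0.439 0.004]
150 90 [0.779 0.435 0.02 ]
0.3 [-84, -83, -83, -83, -83, -83, -83, -84, -83, -84, -83, -84, -84, -84, -84, -84, -83, -84, -83, -83, 4, 5]
0.34 [0, 0, 0, 0, 0, 0, 0, 0, 0, 0, 0, 0, 0, 1, 1, 0, 0, 2, 0, 0, 5, 5]
0.38 [0, 0, 0, 0, 0, 0, 0, 0, 0, 0, 2, 0, 0, 1, 1, 0, 0, 4, 0, 0, 4, 0]
0.42 [5, 0, 0, 0, 0, 0, 0, 0, 0, 0, 4, 0, 0, 1, 1, 0, 1, 4, 0, 0, 4, 0]
0.46 [5, 0, 0, 0, 0, 0, 0, 0, 0, 1, 3, 0, 0, 0, 0, 0, 1, 1, 0, 0, 4, 0]
0.5 [5, 0, 0, 0, 0, 0, 0, 0, 0, 1, 2, 0, 0, 3, 13, 7, 1, 1, 0, 0, 4, 0]
0.54 [0, 0, 0, 5, 0, 0, 28, 29, 29, 27, 1, 0, 0, 4, 13, 12, 0, 0, 0, 0, 4, 0]
0.58 [0, 0, 0, 5, 0, 29, 32, 37, 37, 30, 25, 0, 8, 13, 3, 0, 25, 26, 0, 21, 22, 0]
0.62 [0, 0, 0, 5, 0, 29, 37, 40, 37, 32, 28, 0, 14, 14, 4, 0, 0, 26, 11, 17, 11, 0]
0.66 [0, 0, 0, 0, 0, 30, 37, 40, 37, 31, 28, 0, 5, 0, 8, 20, 20, 0, 14, 17, 22, 0]
0.7 [0, 21, 21, 20, 0, -9, 30, -9, 31, 30, 23, 0, 7, 12, 12, 21, 20, 12, 18, 11, 22, 21]
0.74 [21, 21, 17, 21, 18, -9, -9, -9, 28, -9, 0, 0, 12, 17, 17, 14, 14, 22, 22, 0, 0, 0]
0.78 [21, 21, 21, 21, 0, -9, 31, 32, -9, -9, 0, 30, 30, 17, 16, 31, 31, 22, 22, 0, 0, 0]
0.1
```

View pics/crop.png

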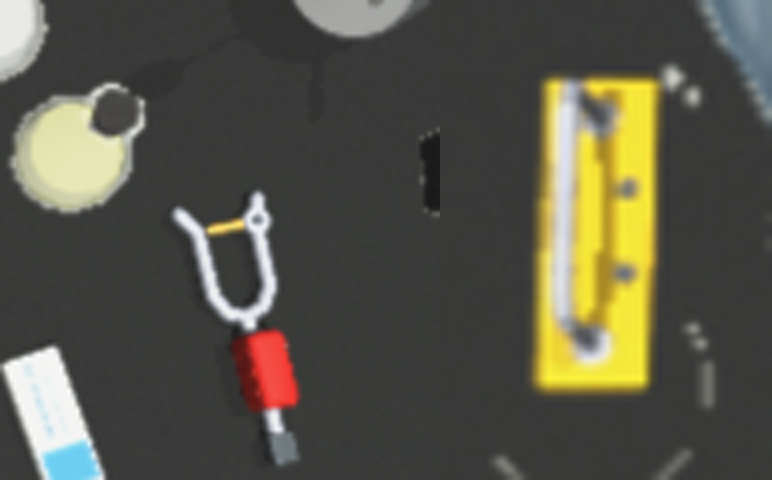

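The crop confirms the choice. The red key's brass gate is at (225,227) with its hinge ring on the right, its handle is at (268,368), and the yellow plate's near leg base is at (590,340). I'll go above the red key.

Emit:
step_arm([
  [-1,-0.341,-0.261,0,-0.3],
  [-1,-0.341,-0.261,0,-0.3],
  [-1,-0.341,-0.261,0,-0.3],
  [-1,-0.341,-0.261,0,-0.3],
  [-1,-0.341,-0.261,0,-0.3],
  [-1,-0.341,-0.261,0,-0.3],
  [-1,-0.341,-0.261,0,-0.3],
  [-1,-0.481,-0.582,0.02,-0.64],
  [-1,-0.481,-0.582,0.02,-0.64],
  [-1,-0.481,-0.582,0.02,-0.64],
  [-1,-0.481,-0.582,0.02,-0.64],
  [-1,-0.481,-0.582,0.02,-0.64],
  [-1,-0.481,-0.582,0.02,-0.64],
  [-1,-0.481,-0.582,0.02,-0.64],
  [-1,-0.481,-0.582,0.02,-0.64],
])

```text
time: 1.98
tool_pos: [0.4146, -0.2491, 0.2062]
tool_rot: [3.14, -0.001, -2.926]
contact_force: [0.1, 0.1, 0.7]
opening: 0.0916
grip_force: 0.0
```

```bash
python3 - <<'E'
from h import *
import pickle
c=snap("wrist"); pickle.dump(c,open("w1.pkl","wb")); save(c,"pics/w1.png",None,1.4)
s=observe(); print(s["time"],s["tool_pos"],s["tool_rot"],s["opening"],s["qpos"])
try: print(grasp_offset)
except Exception as e: print(e, [k for k in dir() if 'g' in k][:30])
hsv=cv2.cvtColor(c["img"],cv2.COLOR_RGB2HSV)
m=cv2.inRange(hsv,(0,170,60),(8,255,255))|cv2.inRange(hsv,(174,170,60),(180,255,255))
n,l,st,ce=cv2.connectedComponentsWithStats(m)
for i in range(1,n):
    if st[i,4]>300:
        print(st[i],ce[i],atz(c,*ce[i],.038),rng(c,*ce[i]))
E
```

```text
2.025 [ 0.41485396 -0.24854902  0.20647633] [ 3.14040236e+00 -3.27292624e-04 -2.92480498e+00] 0.0915089542291212 [-6.98728068e-01  2.85638629e-01  1.66530188e+00  5.01426928e-04
  1.19179540e+00 -2.48649766e+00]
0.0188
[265 167  23  43 856] [276.06425234 188.3703271 ] [ 0.41379404 -0.25565808  0.038     ] [ 0.41374892 -0.2556638   0.03820826]
```

View pics/w1.png

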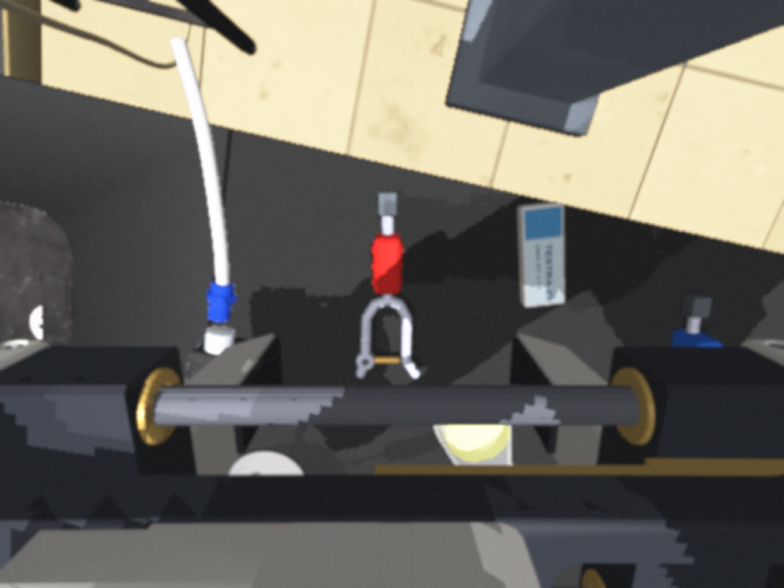

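The wrist picture shows the red key pointing down the image. The tail is at (387,200), the handle at (387,264), the throat sides at (364,362) and (408,362), and it nearly lines up with the tool.

```bash
python3 - <<'E'
from h import *
import pickle
c=pickle.load(open("w1.pkl","rb"))
yaw=-2.9248; t=np.array([.41485,-.24855])
R=np.array([[np.cos(yaw),np.sin(yaw)],[np.sin(yaw),-np.cos(yaw)]])  # cols tool x,y
f=lambda u,v,z: R.T@(atz(c,u/1.4,v/1.4,z)[:2]-t)
hsv=cv2.cvtColor(c["img"],cv2.COLOR_RGB2HSV)
m=cv2.inRange(hsv,(0,170,60),(8,255,255)); m[:160]=0; m[215:]=0; m[:,:255]=0;m[:,300:]=0
v,u=np.nonzero(m)
for r in range(v.min(),v.max()+1,5):
    w=u[v==r]; print(r,w.min(),w.max(),f((w.min())*1.4,r*1.4,.038).round(4),f((w.max()+1)*1.4,r*1.4,.038).round(4))
for n,p in dict(ringmid=(364,362,.016),rhorn=(408,362,.016),bowL=(368,325,.016),bowR=(405,325,.016),tail=(387.5,195,.02),neck=(387.5,232,.012)).items(): print(n,f(*p).round(4))
E
```

```text
167 271 283 [ 0.0258 -0.012 ] [0.0258 0.0019]
172 267 286 [ 0.0205 -0.0163] [0.0204 0.0051]
177 265 287 [ 0.0151 -0.0185] [0.015  0.0062]
182 266 286 [ 0.0096 -0.0175] [0.0096 0.0051]
187 266 286 [ 0.0041 -0.0176] [0.0041 0.0052]
192 266 286 [-0.0015 -0.0177] [-0.0015  0.0052]
197 266 286 [-0.0071 -0.0178] [-0.0071  0.0052]
202 265 286 [-0.0127 -0.019 ] [-0.0128  0.0052]
207 267 285 [-0.0185 -0.0169] [-0.0185  0.0041]
ringmid [-0.091  -0.0276]
rhorn [-0.0911  0.0113]
bowL [-0.0562 -0.0235]
bowR [-0.0563  0.0085]
tail [ 0.0536 -0.0059]
neck [ 0.0235 -0.0062]
```

Emit:
step_arm([
  [-1,0.002,-0.0065,0.06,0.012],
  [-1,0.002,-0.0065,0.11,0.012],
  [-1,0.002,-0.0065,0.16,0.012],
  [-1,0.002,-0.0065,0.185,0.012],
  [-1,0.002,-0.0065,0.199,0.012],
  [-1,0.002,-0.0065,0.199,0.012],
  [-1,0.002,-0.0065,0.199,0.012],
  [1,0.002,-0.0065,0.199,0.012],
  [1,0.002,-0.0065,0.199,0.012],
  [1,0.002,-0.0065,0.199,0.012],
  [1,0.002,-0.0065,0.199,0.012],
  [1,0.002,-0.0065,0.199,0.012],
  [1,0.002,-0.0065,0.199,0.012],
  [1,0.002,-0.0065,0.199,0.012],
  [1,0.002,-0.0065,0.199,0.012],
], grip_force=35)

```text
time: 3.9
tool_pos: [0.4144, -0.2564, 0.0077]
tool_rot: [3.141, -0.0, -2.937]
contact_force: [0.1, -0.4, -0.1]
opening: 0.0217
grip_force: 35.0
```

Emit:
step_arm([
  [1,0,0,-0.03,0],
  [1,0,0,-0.08,0],
  [1,0,0,-0.14,0],
  [1,0,0,-0.15,0],
  [1,0.007,0.11,-0.15,0.05],
  [1,0.007,0.11,-0.15,0.05],
  [1,-0.01,0.18,-0.15,0.15],
  [1,-0.02,0.235,-0.15,0.215],
  [1,-0.032,0.29,-0.15,0.215],
  [1,-0.043,0.35,-0.15,0.215],
  [1,-0.054,0.403,-0.15,0.215],
  [1,-0.085,0.46,-0.13,0.215],
  [1,-0.105,0.51,-0.09,0.215],
  [1,-0.119,0.543,-0.05,0.215],
  [1,-0.119,0.543,-0.03,0.215],
  [1,-0.119,0.543,-0.03,0.215],
  [1,-0.119,0.543,-0.03,0.215],
  [1,-0.119,0.543,-0.03,0.215],
])

```text
time: 6.15
tool_pos: [0.4216, 0.2992, 0.0389]
tool_rot: [3.141, 0.002, 3.13]
contact_force: [0.3, -0.4, -2.1]
opening: 0.0218
grip_force: 35.0
```

```bash
python3 - <<'E'
from h import *
import pickle
c=snap("top"); pickle.dump(c,open("t2.pkl","wb")); 
d=snap("scene"); pickle.dump(d,open("s2.pkl","wb"))
a=cv2.resize(c["img"][125:245,170:270],(500,600),interpolation=cv2.INTER_CUBIC)
b=cv2.resize(d["img"][110:260,200:275],(300,600),interpolation=cv2.INTER_CUBIC)
cv2.imwrite("pics/c2.png",np.hstack([a,b])[:,:,::-1])
s=observe(); print(s["time"],s["tool_pos"],s["tool_rot"],s["opening"],s["qpos"],s["contact_force"])
print(c["o"],d["o"])
E
```

```text
6.25 [0.42148397 0.29922984 0.03881128] [3.14057275e+00 1.81385549e-03 3.13003188e+00] 0.021789665925459476 [ 4.68980079e-01  5.57562423e-01  1.77456625e+00  9.12468914e-05
  8.07384098e-01 -1.09031941e+00] [-0.14503915 -0.28465015 -2.35887002]
[0.35359028 0.06036089 0.9794728 ] [-0.11012507 -0.3976783   1.0048504 ]
```

View pics/c2.png

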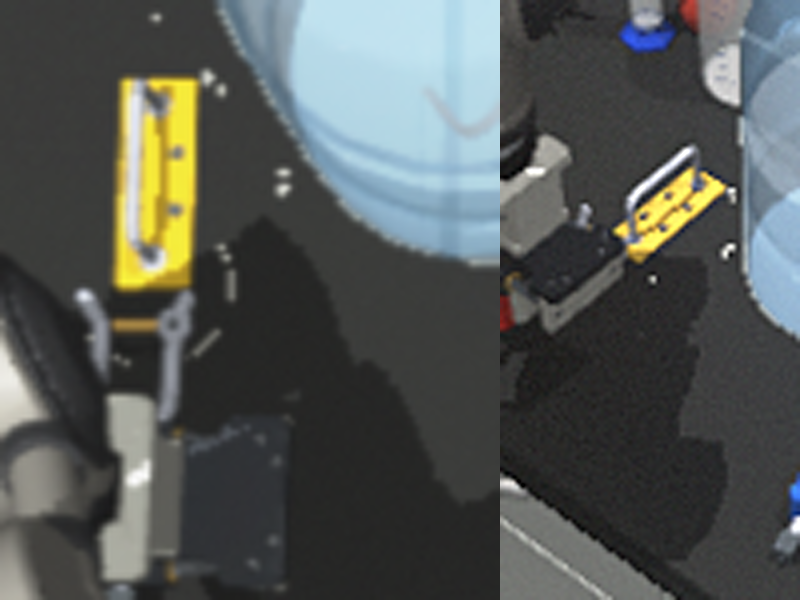

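The left crop shows the key's gate from (112,325) to (165,325), horn tips at (83,295) and (186,297), and the ring at (174,322). The plate corners are (113,288), (190,288), (122,78) and (199,78), and the leg base is at (152,260).

```bash
python3 - <<'E'
from h import *
import pickle
c=pickle.load(open("t2.pkl","rb"))
f=lambda u,v,z: atz(c,170+(u+.5)/5-.5,125+(v+.5)/5-.5,z)[:2].round(4)
for n,p in dict(hornL=(83,295,.043),hornR=(186,297,.043),ring=(174,322,.043),gl=(112,325,.043),gr=(165,325,.043),armL=(101,350,.043),armR=(171,360,.043),
  BL=(113,288,.004),BR=(190,288,.004),TL=(122,78,.004),TR=(199,78,.004),leg=(152,260,.006),barN=(133,237,.053),barF=(137,83,.053)).items(): print(n,f(*p))
# plate fit
hsv=cv2.cvtColor(c["img"],cv2.COLOR_RGB2HSV)
m=cv2.inRange(hsv,(20,120,80),(35,255,255)); m[:,:185]=0;m[:,215:]=0;m[:135]=0;m[183:]=0
v,u=np.nonzero(m); E=[]
for r in range(144,180,2):
    w=u[v==r]; E.append(np.r_[atz(c,w.min()-.5,r,.004)[:2],atz(c,w.max()+.5,r,.004)[:2]])
E=np.array(E); print(np.polyfit(E[:,0],E[:,1],1),np.polyfit(E[:,2],E[:,3],1)); print(E[-1],E[0])
print(atz(c,200,v.max()+.5,.004),atz(c,200,v.min()-.5,.004))
E
```

```text
hornL [0.529  0.3232]
hornR [0.5282 0.2727]
ring [0.5158 0.2781]
gl [0.5142 0.3083]
gr [0.5143 0.2824]
armL [0.5019 0.3132]
armR [0.4972 0.2788]
BL [0.5399 0.3189]
BR [0.5401 0.2797]
TL [0.65   0.3189]
TR [0.65  0.279]
leg [0.5541 0.2991]
barN [0.5557 0.2973]
barF [0.6326 0.2984]
[0.0054276 0.316412 ] [-0.00289434  0.27951837]
[0.55079748 0.31863208 0.55093019 0.27776157] [0.63987776 0.31979722 0.63990347 0.27840185]
[0.5392458 0.2990034 0.004    ] [0.65184285 0.30343799 0.004     ]
```

Emit:
step_arm([
  [1,0,0.0005,0.012,-0.012],
  [1,0,0.0005,0.024,-0.012],
  [1,0,0.0005,0.03,-0.012],
  [1,-0.01,0.001,0.03,-0.012],
  [1,-0.02,0.001,0.03,-0.012],
  [1,-0.028,0.001,0.03,-0.012],
  [1,-0.036,0.001,0.03,-0.012],
  [1,-0.043,0.001,0.03,-0.012],
  [1,-0.05,0.001,0.03,-0.012],
  [1,-0.056,0.001,0.03,-0.012],
  [1,-0.062,0.0015,0.03,-0.012],
  [1,-0.068,0.0015,0.03,-0.012],
  [1,-0.074,0.0015,0.03,-0.012],
  [1,-0.078,0.0015,0.03,-0.012],
  [1,-0.081,0.0015,0.03,-0.012],
  [1,-0.081,0.0015,0.03,-0.012],
  [1,-0.081,0.0015,0.03,-0.012],
  [1,-0.081,0.0015,0.03,-0.012],
])

```text
time: 8.5
tool_pos: [0.5018, 0.3, 0.0077]
tool_rot: [3.142, -0.0, -3.14]
contact_force: [0.0, 0.1, -3.5]
opening: 0.0217
grip_force: 35.0
```

```bash
python3 - <<'E'
from h import *
import pickle
c=snap("top"); pickle.dump(c,open("t3.pkl","wb")); 
d=snap("scene"); pickle.dump(d,open("s3.pkl","wb"))
a=cv2.resize(c["img"][135:205,175:225],(428,600),interpolation=cv2.INTER_CUBIC)
b=cv2.resize(d["img"][130:205,220:265],(360,600),interpolation=cv2.INTER_CUBIC)
cv2.imwrite("pics/c3.png",np.hstack([a,b])[:,:,::-1])
s=observe(); print(s["time"],s["tool_pos"],s["tool_rot"],s["opening"],s["contact_force"])
E
```

```text
8.6 [0.5018117  0.30002507 0.00778258] [ 3.14147170e+00  9.40262913e-05 -3.14028472e+00] 0.02182895446813565 [ 0.22744193  0.01174994 -1.85469256]
```

View pics/c3.png

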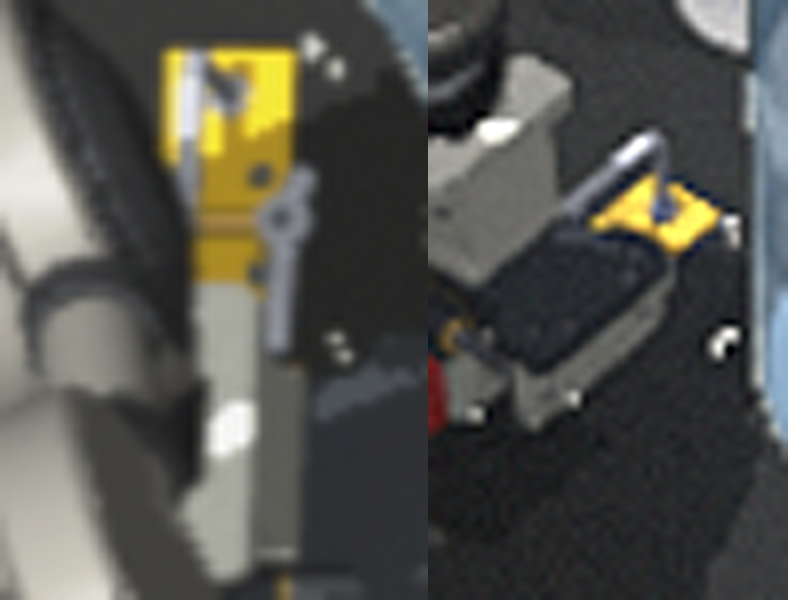

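The brass gate at (230,220) is shut again beyond the near leg, with the ring at (283,217). Contact forces are small and the key rests on the worktop. I'll check the depth, then release.

```bash
python3 - <<'E'
from h import *
import pickle
c=pickle.load(open("t3.pkl","rb"))
for u,v in((283,217),(235,220)): print(atz(c,175+u/8.57-.5,135+v/8.57-.5,.013))
E
```

```text
[0.59595796 0.2799453  0.013     ]
[0.59502302 0.29417456 0.013     ]
```

Emit:
step_arm([
  [0.6,0,0,0,0],
  [0.2,0,0,0,0],
  [0,0,0,0,0],
  [0,0,0,0,0],
  [0,0,0,0,0],
  [0,0,0,-0.01,0],
  [0,0,0,-0.03,0],
  [0,0,0,-0.06,0],
  [0,0,0,-0.1,0],
  [0,0,0,-0.15,0],
  [0,0.05,0,-0.19,0],
  [0,0.1,0,-0.2,0],
  [0,0.12,0,-0.2,0],
  [0,0.12,0,-0.2,0],
  [0,0.12,0,-0.2,0],
])

```text
time: 10.48
tool_pos: [0.3827, 0.2999, 0.2081]
tool_rot: [3.141, 0.001, -3.141]
contact_force: [0.4, 0.3, -0.1]
opening: 0.046
grip_force: 0.0
```

```bash
python3 - <<'E'
from h import *
import pickle
c=snap("top"); d=snap("scene"); pickle.dump(c,open("t4.pkl","wb"))
a=cv2.resize(c["img"][135:215,175:235],(450,600),interpolation=cv2.INTER_CUBIC)
b=cv2.resize(d["img"][130:230,200:258],(348,600),interpolation=cv2.INTER_CUBIC)
cv2.imwrite("pics/c4.png",np.hstack([a,b])[:,:,::-1])
s=observe(); print(s["time"],s["tool_pos"],s["opening"],s["contact_force"])
E
```

```text
10.575 [0.38279479 0.29978181 0.20760002] 0.045618118858649935 [-0.19400905 -0.56852599 -0.17712204]
```

View pics/c4.png

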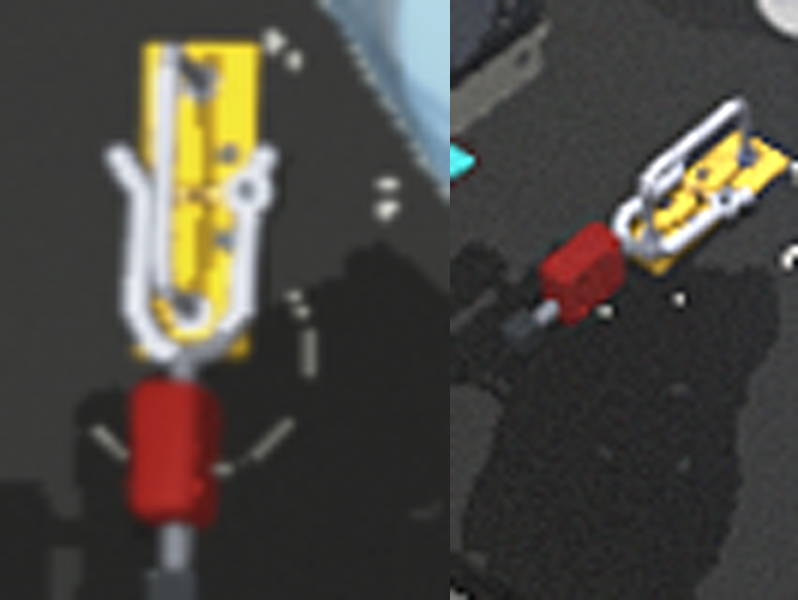

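The near leg at (188,303) is caught inside the bow, the gate at (200,195) is shut beyond it, and the key lies flat on the worktop with the arm clear.

```bash
python3 -c "
from cell import *
print(hand_in())"
```

```text
the job is handed in; nothing more can be done
None
```

The red key is clipped onto the yellow loop's near leg with its gate shut and lying flat; the blue key was not touched, and the job was handed in at about 10.6 s on the robot's clock.

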